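Snap shut the lid of the balloon-cup tub

TASK

The lid of the clear tub of balloon cups is on but not fastened: press down the orange rim on each of its four sides, one section after another, until all four have clicked shut. Only press with the fingertips: leave the tub standing where it is, do not pick it up or push it about, and leave the pump, lantern, dish and stick rack alone.

Things in the scene. Friction and masses are not known exactly. Their poses are not given: they have to be found in the camera images.
- tub: loose clear square tub of balloon cups, its white lid already on: 165 mm over the rim, 90 mm high with the rim up, 0.7 kg. Origin: centre of its underside, z up. Walls 152 mm square. Lid's middle panel (112 mm square) 78 mm high, grey badge on it to 79.5 mm, white corner blocks 80 mm. Each side of the lid has one orange rim section that slides straight down
- press_far (a point): middle of the top (yellow thumb mark) of the orange rim section on the tub's own +x side, 68 mm from the tub's middle; moves with it: 90 mm above the tub's underside when up, 82 mm when shut. The top is flat, 108 mm along the side, 24 mm wide; press anywhere along it
- rim_far (a joint): how far the section on the tub's +x side is pressed, in m: 0 standing up (as at the start), 0.008 clicked shut. It resists with 5 to 8 N in the first 1 to 2 mm, then less; from about half of the travel it snaps down by itself and stays, short of that it springs back up. Shut, it rests on a hard stop
- press_left (a point): middle of the top (yellow thumb mark) of the orange rim section on the tub's own +y side, 68 mm from the tub's middle; moves with it: 90 mm above the tub's underside when up, 82 mm when shut. The top is flat, 108 mm along the side, 24 mm wide; press anywhere along it
- rim_left (a joint): how far the section on the tub's +y side is pressed, in m: 0 standing up (as at the start), 0.008 clicked shut. It resists with 5 to 8 N in the first 1 to 2 mm, then less; from about half of the travel it snaps down by itself and stays, short of that it springs back up. Shut, it rests on a hard stop
- press_near (a point): middle of the top (yellow thumb mark) of the orange rim section on the tub's own -x side, 68 mm from the tub's middle; moves with it: 90 mm above the tub's underside when up, 82 mm when shut. The top is flat, 108 mm along the side, 24 mm wide; press anywhere along it
- rim_near (a joint): how far the section on the tub's -x side is pressed, in m: 0 standing up (as at the start), 0.008 clicked shut. It resists with 5 to 8 N in the first 1 to 2 mm, then less; from about half of the travel it snaps down by itself and stays, short of that it springs back up. Shut, it rests on a hard stop
- press_right (a point): middle of the top (yellow thumb mark) of the orange rim section on the tub's own -y side, 68 mm from the tub's middle; moves with it: 90 mm above the tub's underside when up, 82 mm when shut. The top is flat, 108 mm along the side, 24 mm wide; press anywhere along it
- rim_right (a joint): how far the section on the tub's -y side is pressed, in m: 0 standing up (as at the start), 0.008 clicked shut. It resists with 5 to 8 N in the first 1 to 2 mm, then less; from about half of the travel it snaps down by itself and stays, short of that it springs back up. Shut, it rests on a hard stop
- pump: bystander: purple plastic hand pump standing upright, loose, 175 mm tall, foot 84 mm across; origin at the centre of its foot
- lantern: bystander: clear glass lantern with brass frame and a small door, loose, 110 mm square, 171 mm tall; origin at the centre of its underside
- dish: bystander: pink ceramic dish, loose, 116 mm across, 30 mm high; origin at the centre of its underside
- rack: bystander: white slotted plastic rack, loose, with five coloured balloon sticks lying in it, 186 mm by 85 mm, 46 mm high; origin at the centre of its underside, x along the sticks
Not all that is in view belongs to the job. There is more than one size of the tub; the one meant has the size given above.

How it is judged:
By the outcome, as a careful person would: the job done as asked, in the order asked, and still so for the second after the job is handed in, with the robot touching nothing.
It also fails if it takes over 56 s, if anything falls off the work surface, if the arm or the gripper's body presses on something with over 40 N, if the wrist force passes 120 N, or if a joint passes its speed limit or range.

ROBOT

A 7-joint arm with a two-finger parallel gripper is mounted at the origin on the work surface. World frame = base frame: x ahead of the robot, y to its left, z up, the work surface at z = 0. Lengths are in mm, angles in rad, forces in N, time in s.
With the tool pointing down it reaches from about 425 to 950 mm from the base axis. Payload 4.7 kg.
Tool frame: the origin (TCP) lies on the mounting face of the last link; the fingertips stand 182 mm ahead of it and the grasp point (between the pads) lies 164 mm ahead of it (manip.tcp_to_grasp is the distance from the TCP to the grasp point, in mm); z points along the fingers, y is the direction in which the jaws open and shut (so a half turn about z gives the same grasp; the last joint's range is limited). The gripper opens to 87 mm and grips with 3 to 60 N. Pads are 19 mm wide; open, the fingers measure 117 mm over their backs; the gripper's body (75 mm by 190 mm) begins 51 mm behind the grasp point.
Start: joints at [-1.221, 0.469, -0.049, 1.532, 0.024, 1.141, -0.082], TCP at [249.582, 627.168, 404.773] pointing down, gripper open.
Joint ranges: [-2.59, 2.59], [-0.33, 1.99], [-1.39, 1.29], [0.1, 2.45], [-1.04, 4.18], [0.21, 1.99], [-2.66, 2.66]. Speed limits (rad/s): [2.57, 2.57, 3.14, 3.14, 3.14, 3.14, 3.14].

INTERFACE

Orientations are given as a rotation vector (axis times angle).
In Python, from station import monitor, grab_frame, get_calibration, job, manip gives the robot as it stands.
- The arm moves only by the tool step_arm, never from a script. Its argument "increments" is a list of rows, each a list of 2 entries, a list of its own where there are three numbers: the shift along the world's x, y, z in mm, then the turn about the world's z in degrees. In form: [[[x, y, z], yaw], ...]. A call has 1 to 12 rows; each row is the pose to reach, as a shift and turn from the pose measured when the call began; what a row does not reach only later rows make up. A row lasts 1/10 s, in which the tool goes at most 50 mm and 8.59 degrees, less where a joint would pass 70% of its speed; a pose out of reach is approached as far as the arm can. A call with a gripper value outside its range is refused whole. "claw" is the opening in per cent of the stroke, from 0 (shut) to 100 (fully open), set as the call begins (left out, the last holds). The fingers move at their own pace and stop on an object; "newtons" is the grip in N (left out, the last holds). Time passes only in rows, so rows that repeat a pose let the fingers close. It gives the time, the measured TCP pose, the force and the opening at its end, in the units of the state.
- monitor.sense(): the state, without advancing time (a new reading comes with each control period).
- grab_frame(name): name is "side" or "top"; returns the picture (400x640x3 uint8, red, green, blue); there is no depth.
- get_calibration(name): a dict with "mtx" (3x3 intrinsics, pixels), "extrinsics" (4x4, takes a point from camera to world coordinates). Camera axes: x right, y down, z forward; pixel columns grow to the right and rows downward; lengths in mm; the calibration is good to about 2 mm. A picture is of the moment at which its call begins. get_calibration takes no time and is no camera call.
- job.job_done(): hands the job in, once; it reports no verdict.
The state is a dict: "time": time; "q": joint angles; "dq": joint speeds; "joint_torque": joint torques, N m; "tcp_pos": TCP position; "tool_rot": TCP orientation; "ft_force": force on the tool from outside, world axes, zero at the start; "wrist_torque": the same for the moment, N m; "finger_gap": opening from 0.0 (shut) to 1.0 (fully open).
Only numpy, scipy, OpenCV 4.12 (cv2) and the standard library are available. Lean on these libraries where they do the work, as an engineer would, in place of code of your own. Each camera call takes 0.05 s, during which the arm holds its last target. There are 200 camera calls.

## Working session

There is one attempt and no reset: what is moved stays moved. The work goes in short steps, Python scripts to look and compute and a tool call to move; the robot and the scene stay as the last step left them, time stands still between calls to the robot, and variables do not carry over. Pictures are saved under pics/ and viewed, about 8 in all and at most 12, crops included, and the job is handed in when it is done.

Besides the shell and the picture viewer there is one more tool, called after "Request:" in YAML: its name, and indented under it one key for each argument. step_arm: Moves the arm, as the interface text tells. Its arguments: {"type":"object","properties":{"increments":{"type":"array","items":{"type":"array"}},"claw":{"type":"number"},"newtons":{"type":"number"}},"required":["increments"]}

```bash
mkdir -p pics; python3 - <<'E'
from station import monitor, grab_frame, get_calibration, job, manip
import cv2
for n in("side","top"):
    cv2.imwrite(f"pics/{n}0.png",grab_frame(n)[:,:,::-1]); c=get_calibration(n); print(n,c["mtx"],c["extrinsics"])
print(monitor.sense())
E
```

```text
side [[420.13755534   0.         317.69400648]
 [  0.         420.13755534 194.92926735]
 [  0.           0.           1.        ]] [[ 7.24985754e-01 -5.37423475e-01  4.30780298e-01  1.37239557e+02]
 [-6.88671427e-01 -5.55364239e-01  4.66156870e-01 -4.70924694e+02]
 [-1.12836728e-02 -6.34623173e-01 -7.72739353e-01  9.02945579e+02]
 [ 0.00000000e+00  0.00000000e+00  0.00000000e+00  1.00000000e+00]]
top [[442.51782807   0.         322.64678575]
 [  0.         442.51782807 204.49457063]
 [  0.           0.           1.        ]] [[ 2.90776158e-02 -9.95413266e-01  9.11423147e-02  4.52615061e+02]
 [-9.99570076e-01 -2.92994731e-02 -1.09685227e-03  4.77212728e+00]
 [ 3.76224310e-03 -9.10712366e-02 -9.95837274e-01  1.44343168e+03]
 [ 0.00000000e+00  0.00000000e+00  0.00000000e+00  1.00000000e+00]]
{'time': 0.1, 'q': array([-1.22093385,  0.46940618, -0.04859133,  1.53355583,  0.02410315,
        1.14097742, -0.08229139]), 'dq': array([-0.00024707, -0.00143002, -0.00185238, -0.0017376 , -0.00070582,
       -0.00108797, -0.00236746]), 'joint_torque': array([ 3.19732935e-04, -5.09171712e+01, -8.14137538e-02, -2.36829472e+01,
       -6.15266128e-02,  3.45479313e-02,  5.55441807e-05]), 'tcp_pos': array([249.49873246, 626.9769947 , 403.78135556]), 'tool_rot': array([-5.91303442e-01, -3.08516929e+00,  2.73379433e-03]), 'ft_force': array([0.69085714, 0.74197465, 0.20241896]), 'wrist_torque': array([-0.03899423,  0.02946508, -0.03216676]), 'finger_gap': 0.9936251667574311}
```

View pics/top0.png

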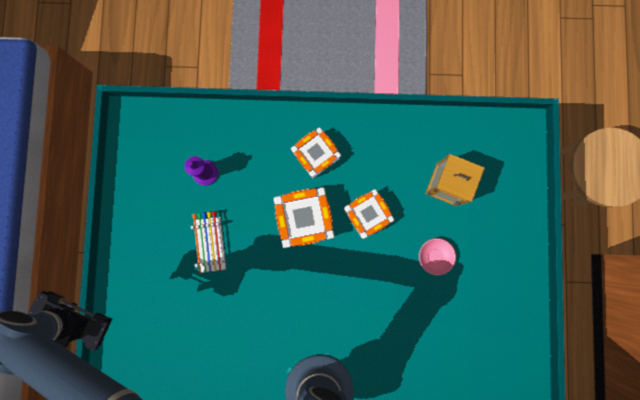

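View pics/side0.png

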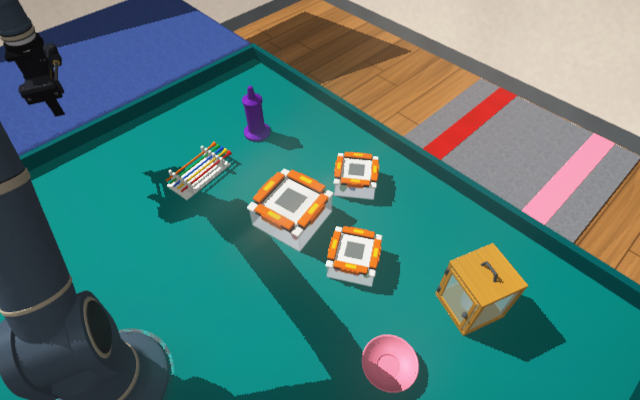

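The top view shows three candidates for the tub: (303,217), (316,152) and (370,213). The first is clearly the largest. Next I'll measure all three and take a close crop.

```bash
cat > h.py <<'E'
import cv2, numpy as np
from station import get_calibration
def ray(n,u,v,z):
    c=get_calibration(n);M=c["extrinsics"];d=M[:3,:3]@np.linalg.solve(c["mtx"],[u,v,1.]);o=M[:3,3]
    return (o+d*(z-o[2])/d[2])
def proj(n,p):
    c=get_calibration(n);M=c["extrinsics"];q=c["mtx"]@(M[:3,:3].T@(np.array(p,float)-M[:3,3]));return q[:2]/q[2]
E
python3 - <<'E'
from h import *
for n,cs in (("top",[(303,217),(316,152),(370,213)]),("side",[(291,200),(356,170),(355,250)])):
    im=cv2.imread(f"pics/{n}0.png");hsv=cv2.cvtColor(im,cv2.COLOR_BGR2HSV)
    o=cv2.inRange(hsv,(5,150,140),(35,255,255))
    cn,_=cv2.findContours(cv2.dilate(o,np.ones((3,3))),cv2.RETR_LIST,cv2.CHAIN_APPROX_NONE)
    for c in cs:
        m=np.zeros_like(o);cv2.circle(m,c,40 if c==cs[0] else 27,255,-1)
        ys,xs=np.nonzero(o&m)
        P=np.array([ray(n,x,y,90)[:2] for x,y in zip(xs,ys)],np.float32)
        r=cv2.minAreaRect(P);print(n,c,r)
        y=cv2.inRange(hsv,(22,150,150),(35,255,255))&m
        k,_,st,ce=cv2.connectedComponentsWithStats(y)
        print([(np.round(ray(n,*ce[i],90)[:2],1).tolist(),int(st[i,4])) for i in range(1,k) if st[i,4]>4])
im=cv2.imread("pics/top0.png")[120:270,260:420]
cv2.imwrite("pics/crop.png",cv2.resize(im,None,fx=4,fy=4,interpolation=cv2.INTER_CUBIC))
E
```

```text
top (303, 217) ((536.7613525390625, 60.78364181518555), (164.36538696289062, 166.41741943359375), 13.092611312866211)
[([603.5, 77.2], 40), ([553.0, -4.4], 39), ([522.2, 128.0], 40), ([471.1, 46.8], 41)]
top (316, 152) ((742.0303955078125, 30.069171905517578), (117.32096862792969, 116.78131866455078), 38.359371185302734)
[([780.8, 60.9], 16), ([772.2, -7.5], 15), ([713.3, 68.5], 17), ([705.1, 1.3], 16)]
top (370, 213) ((553.4710083007812, -139.61380004882812), (116.48773193359375, 120.10681915283203), 32.66878890991211)
[([594.7, -114.4], 17), ([580.1, -180.0], 17), ([528.2, -99.1], 18), ([513.2, -165.4], 18)]Traceback (most recent call last):
  File "<stdin>", line 9, in <module>
  File "h.py", line 4, in ray
    c=get_calibration(n);M=c["extrinsics"];d=M[:3,:3]@np.linalg.solve(c["mtx"],[u,v,1.]);o=M[:3,3]
ValueError: time passes only in moves, steps and waits
```

```bash
cat > h.py <<'E'
import cv2, numpy as np
from station import get_calibration
C={n:get_calibration(n) for n in("side","top")}
def ray(n,u,v,z):
    c=C[n];M=c["extrinsics"];d=M[:3,:3]@np.linalg.solve(c["mtx"],[u,v,1.]);o=M[:3,3]
    return (o+d*(z-o[2])/d[2])
def marks(n,im,c,r):
    hsv=cv2.cvtColor(im,cv2.COLOR_BGR2HSV);m=np.zeros(im.shape[:2],np.uint8);cv2.circle(m,c,r,255,-1)
    k,_,st,ce=cv2.connectedComponentsWithStats(cv2.inRange(hsv,(22,150,150),(35,255,255))&m)
    return [(ce[i].round(1).tolist(),int(st[i,4]),ray(n,*ce[i],90)[:2].round(1).tolist()) for i in range(1,k) if st[i,4]>6]
E
python3 - <<'E'
from h import *
for r in marks("side",cv2.imread("pics/side0.png"),(291,200),42): print(r)
im=cv2.imread("pics/top0.png")[120:270,260:420]
cv2.imwrite("pics/crop.png",cv2.resize(im,None,fx=4,fy=4,interpolation=cv2.INTER_CUBIC))
E
```

```text
([305.5, 179.2], 39, [604.2, 79.6])
([268.7, 185.1], 42, [522.8, 130.2])
([312.7, 208.2], 50, [552.8, -2.3])
([273.3, 214.6], 48, [471.1, 49.5])
```

View pics/crop.png

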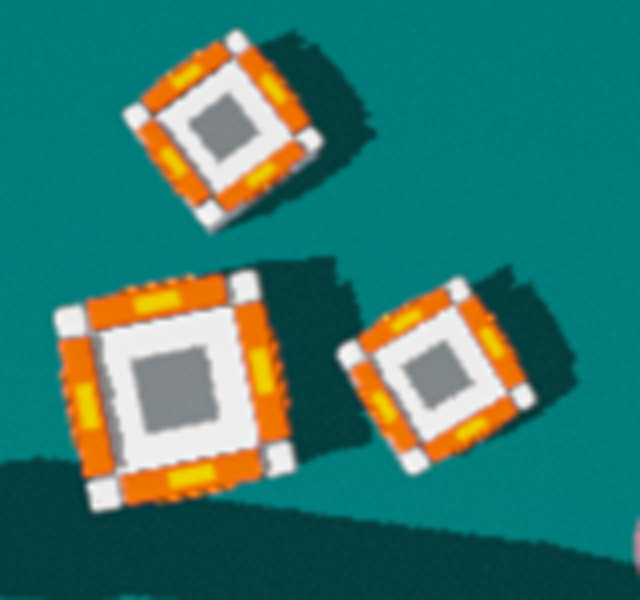

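The crop shows the large tub (164×166 mm, yellow marks all visible). The two smaller ones, about 117 mm, are decoys. Next: close the gripper, go above the far section and align the jaws along it.

Request:
step_arm:
  increments:
    - [[40,-40,0],5]
    - [[70,-80,0],10]
    - [[100,-115,0],15]
    - [[130,-155,0],20]
    - [[160,-190,0],25]
    - [[190,-230,0],30]
    - [[215,-270,0],35]
    - [[240,-310,0],35]
    - [[265,-350,0],35]
    - [[290,-390,0],35]
    - [[315,-430,0],35]
    - [[335,-470,0],35]
  claw: 0
  newtons: 30

```text
time: 1.3
tcp_pos: [585.4, 155.0, 403.5]
tool_rot: [-0.363, 3.12, -0.003]
ft_force: [0.7, 0.4, 0.1]
finger_gap: 0.033
```

Request:
step_arm:
  increments:
    - [[8,-40,-10],0]
    - [[19,-76,-40],0]
    - [[19,-76,-80],0]
    - [[19,-76,-104],0]
    - [[19,-76,-104],0]
    - [[19,-76,-104],0]

```text
time: 1.9
tcp_pos: [604.6, 79.2, 299.6]
tool_rot: [0.364, -3.12, 0.003]
ft_force: [0.6, -0.3, -0.5]
finger_gap: 0.004
```

```bash
python3 - <<'E'
from h import *
from station import grab_frame, monitor
s=monitor.sense();print(s["tcp_pos"],s["ft_force"],s["finger_gap"])
a=grab_frame("side")[:,:,::-1];b=grab_frame("top")[:,:,::-1]
f=lambda i:cv2.resize(np.ascontiguousarray(i),None,fx=4,fy=4,interpolation=cv2.INTER_CUBIC)
cv2.imwrite("pics/c2.png",np.hstack([f(a[140:270,240:340]),f(b[150:280,250:350])]))
E
```

```text
[604.58831647  79.22563731 299.57763952] [ 0.55343569 -0.31221899 -0.46988555] 0.004468785355181006
```

View pics/c2.png

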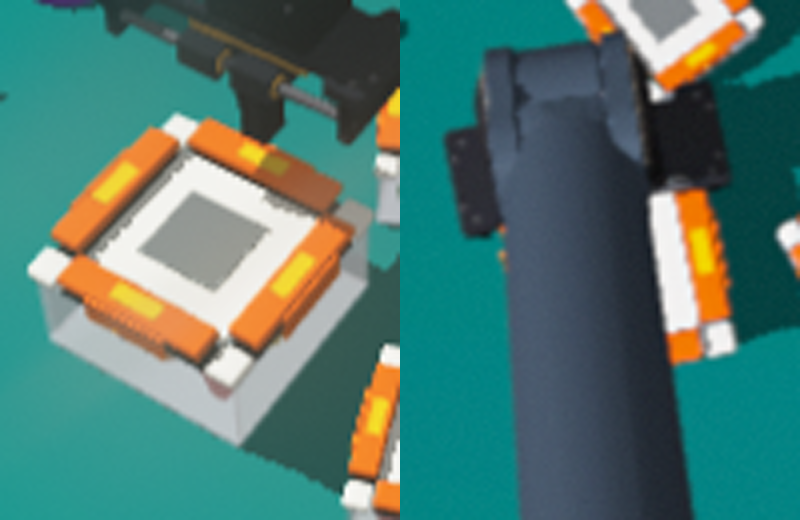

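In the side crop the closed fingertips at about (262,140) hang right over the far section's mark at (265,155). Now pressing down.

Request:
step_arm:
  increments:
    - [[0,0,-15],0]
    - [[0,0,-24],0]
    - [[0,0,-27],0]
    - [[0,0,-29],0]
    - [[0,0,-30],0]
    - [[0,0,-31],0]
    - [[0,0,-32],0]
    - [[0,0,-33],0]
    - [[0,0,-33],0]

```text
time: 2.9
tcp_pos: [605.3, 79.4, 267.9]
tool_rot: [-0.363, 3.117, -0.003]
ft_force: [0.2, 0.3, 0.1]
finger_gap: 0.01
```

Request:
step_arm:
  increments:
    - [[0,0,-1],0]
    - [[0,0,-2],0]
    - [[0,0,-3],0]
    - [[0,0,-4],0]
    - [[0,0,-4],0]

```text
time: 3.4
tcp_pos: [605.3, 79.4, 264.6]
tool_rot: [-0.363, 3.117, -0.003]
ft_force: [-1.0, 0.4, 5.3]
finger_gap: 0.007
```

Request:
step_arm:
  increments:
    - [[0,0,-1],0]
    - [[0,0,-2],0]
    - [[0,0,-3],0]
    - [[0,0,-3],0]

```text
time: 3.8
tcp_pos: [605.4, 79.3, 264.5]
tool_rot: [-0.363, 3.116, -0.002]
ft_force: [-5.9, -0.5, 17.5]
finger_gap: 0.007
```

It met the hard stop at a tip height of 82.5 mm (17 N), so the far section is shut. On to the left section.

Request:
step_arm:
  increments:
    - [[0,0,10],0]
    - [[0,0,33],0]
    - [[-20,10,35],-8]
    - [[-40,25,35],-16]
    - [[-60,37,35],-24]
    - [[-75,45,35],-32]
    - [[-83,50,35],-40]
    - [[-83,50,35],-48]
    - [[-83,50,35],-56]
    - [[-83,50,35],-64]
    - [[-83,50,35],-72]
    - [[-83,50,35],-80]

```text
time: 5.0
tcp_pos: [522.5, 129.4, 299.7]
tool_rot: [1.733, 2.617, -0.005]
ft_force: [-0.1, -0.1, -0.0]
finger_gap: 0.004
```

Request:
step_arm:
  increments:
    - [[0,0,0],-8]
    - [[0,0,0],-10]
    - [[0,0,0],-10]
    - [[0,0,-10],-10]
    - [[0,0,-20],-10]
    - [[0,0,-20],-10]

```text
time: 5.6
tcp_pos: [521.7, 129.3, 277.8]
tool_rot: [1.956, 2.458, -0.01]
ft_force: [0.3, 0.2, -0.1]
finger_gap: 0.003
```

```bash
python3 - <<'E'
from h import *
from station import grab_frame, monitor
s=monitor.sense();print(s["tcp_pos"],s["ft_force"],s["q"])
a=grab_frame("side")[:,:,::-1].copy()
for r in marks("side",a,(291,200),42): print(r)
cv2.imwrite("pics/c3.png",cv2.resize(a[140:270,240:360],None,fx=4,fy=4,interpolation=cv2.INTER_CUBIC))
E
```

```text
[521.70701122 129.29720033 277.81093659] [ 0.25831452  0.18989991 -0.12475838] [-0.62489982  0.41537525  0.38437049  2.00064757 -0.21345954  0.76955994
  0.11159101]
([306.0, 181.7], 28, [599.1, 72.3])
([265.5, 188.5], 10, [509.7, 127.0])
([312.7, 208.2], 31, [552.7, -2.4])
```

View pics/c3.png

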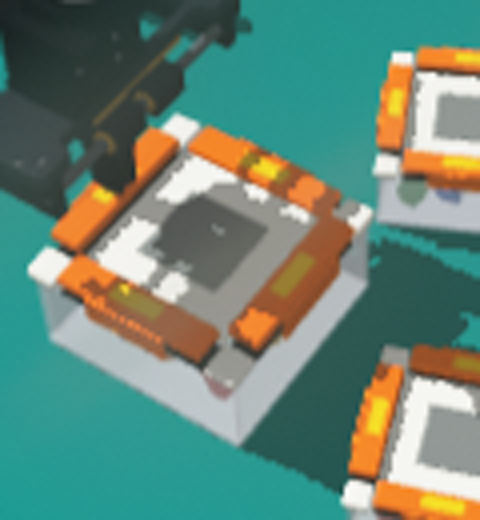

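The far mark dropped from row 179.2 to 181.7, so it is down. The right mark hasn't moved, so the tub has stayed put. The fingertips are over the left section, so I'll press it.

Request:
step_arm:
  increments:
    - [[0,0,-4],0]
    - [[0,0,-6],0]
    - [[0,0,-7],0]
    - [[0,0,-8],0]
    - [[0,0,-9],0]
    - [[0,0,-10],0]
    - [[0,0,-11],0]
    - [[0,0,-12],0]
    - [[0,0,-14],0]
    - [[0,0,-15],0]
    - [[0,0,-15],0]

```text
time: 6.75
tcp_pos: [522.3, 129.2, 264.5]
tool_rot: [1.956, 2.458, -0.008]
ft_force: [-3.1, -0.7, 10.5]
finger_gap: 0.006
```

Left reached the same stop height (82.5). Now the near section, with a 90° turn back.

Request:
step_arm:
  increments:
    - [[0,0,10],0]
    - [[0,0,33],0]
    - [[-10,-20,35],8]
    - [[-25,-40,35],16]
    - [[-37,-60,35],24]
    - [[-45,-75,35],32]
    - [[-51,-81,35],40]
    - [[-51,-81,35],48]
    - [[-51,-81,35],56]
    - [[-51,-81,35],64]
    - [[-51,-81,35],72]
    - [[-51,-81,35],80]

```text
time: 7.95
tcp_pos: [471.4, 48.2, 299.8]
tool_rot: [-0.09, 3.136, -0.006]
ft_force: [-0.4, 0.8, -0.6]
finger_gap: 0.007
```

Request:
step_arm:
  increments:
    - [[0,0,0],8]
    - [[0,0,0],10]
    - [[0,0,0],10]
    - [[0,0,-10],10]
    - [[0,0,-20],10]
    - [[0,0,-20],10]

```text
time: 8.55
tcp_pos: [470.6, 48.1, 278.1]
tool_rot: [-0.363, 3.12, -0.006]
ft_force: [1.1, 0.6, 0.1]
finger_gap: 0.005
```

Request:
step_arm:
  increments:
    - [[0,0,-4],0]
    - [[0,0,-6],0]
    - [[0,0,-7],0]
    - [[0,0,-8],0]
    - [[0,0,-9],0]
    - [[0,0,-10],0]
    - [[0,0,-11],0]
    - [[0,0,-12],0]
    - [[0,0,-14],0]
    - [[0,0,-15],0]
    - [[0,0,-15],0]

```text
time: 9.65
tcp_pos: [470.8, 48.1, 264.5]
tool_rot: [-0.363, 3.12, -0.006]
ft_force: [-4.8, 0.2, 15.0]
finger_gap: 0.004
```

Request:
step_arm:
  increments:
    - [[0,0,10],0]
    - [[0,0,33],0]
    - [[20,-10,35],-8]
    - [[40,-25,35],-16]
    - [[60,-37,35],-24]
    - [[75,-45,35],-32]
    - [[82,-51,35],-40]
    - [[82,-51,35],-48]
    - [[82,-51,35],-56]
    - [[82,-51,35],-64]
    - [[82,-51,35],-72]
    - [[82,-51,35],-80]

```text
time: 10.85
tcp_pos: [552.9, -2.8, 299.6]
tool_rot: [-1.734, -2.618, 0.005]
ft_force: [0.5, 0.0, -0.7]
finger_gap: 0.003
```

Request:
step_arm:
  increments:
    - [[0,0,0],-8]
    - [[0,0,0],-10]
    - [[0,0,0],-10]
    - [[0,0,-10],-10]
    - [[0,0,-20],-10]
    - [[0,0,-20],-10]

```text
time: 11.45
tcp_pos: [552.1, -2.8, 277.7]
tool_rot: [-1.953, -2.455, 0.009]
ft_force: [-0.2, -0.4, -0.5]
finger_gap: 0.006
```

```bash
python3 - <<'E'
from h import *
from station import grab_frame, monitor
s=monitor.sense();print(s["tcp_pos"],s["ft_force"],s["q"])
a=grab_frame("side")[:,:,::-1].copy()
for r in marks("side",a,(291,200),42): print(r)
cv2.imwrite("pics/c4.png",cv2.resize(a[140:270,240:360],None,fx=4,fy=4,interpolation=cv2.INTER_CUBIC))
E
```

```text
[552.08764371  -2.76484962 277.65784301] [-0.20004789 -0.40822222 -0.48145759] [-0.42694731  0.44694134  0.45980263  1.96998103 -0.27102394  0.79161532
  0.41381053]
([268.8, 187.2], 39, [518.5, 124.7])
([309.7, 211.8], 10, [540.0, -5.4])
([274.2, 216.9], 50, [468.2, 42.8])
```

View pics/c4.png

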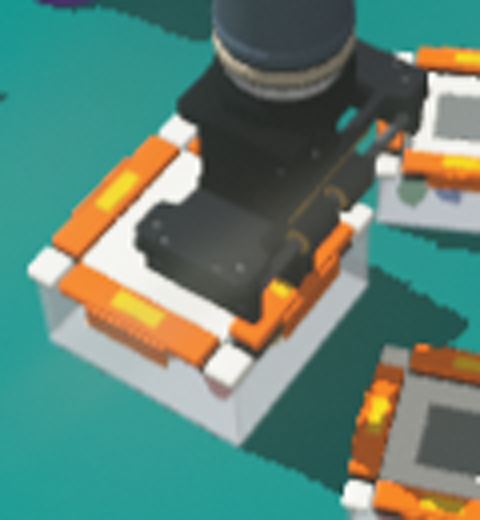

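The left and near marks are both about 2 px lower, so those sections are down. The tips are over the right section, and I'll press it.

Request:
step_arm:
  increments:
    - [[0,0,-4],0]
    - [[0,0,-6],0]
    - [[0,0,-7],0]
    - [[0,0,-8],0]
    - [[0,0,-9],0]
    - [[0,0,-10],0]
    - [[0,0,-11],0]
    - [[0,0,-12],0]
    - [[0,0,-14],0]
    - [[0,0,-15],0]
    - [[0,0,-15],0]

```text
time: 12.6
tcp_pos: [552.6, -3.0, 264.5]
tool_rot: [-1.954, -2.455, 0.006]
ft_force: [-2.8, -0.1, 10.6]
finger_gap: 0.004
```

Request:
step_arm:
  increments:
    - [[0,0,10],0]
    - [[0,0,50],0]
    - [[0,0,100],0]
    - [[0,0,140],0]
    - [[-30,40,140],0]
    - [[-50,80,140],0]
    - [[-70,120,140],0]
    - [[-90,160,140],0]
    - [[-110,200,140],0]
    - [[-130,240,140],0]
    - [[-150,280,140],0]
    - [[-150,280,140],0]

```text
time: 13.8
tcp_pos: [399.4, 282.7, 404.7]
tool_rot: [-1.939, -2.464, 0.004]
ft_force: [-0.2, 0.7, -0.4]
finger_gap: 0.005
```

```bash
python3 - <<'E'
from h import *
from station import grab_frame, monitor
s=monitor.sense();print(s["time"],s["tcp_pos"],s["ft_force"])
a=grab_frame("side")[:,:,::-1].copy();b=grab_frame("top")[:,:,::-1].copy()
for r in marks("side",a,(291,200),42): print(r)
for r in marks("top",b,(303,217),40): print(r)
cv2.imwrite("pics/c5.png",cv2.resize(a,(800,500)))
E
```

```text
13.8 [399.35031695 282.72836583 404.68632441] [-0.16178877  0.65245765 -0.44714514]
([305.3, 181.2], 40, [599.0, 74.8])
([268.9, 187.1], 37, [518.9, 124.5])
([313.9, 208.6], 33, [554.0, -5.5])
([299.1, 195.3], 39, [602.6, 76.4])
([324.5, 210.5], 22, [558.2, -2.9])
([281.9, 221.1], 35, [521.7, 126.4])
```

View pics/c5.png

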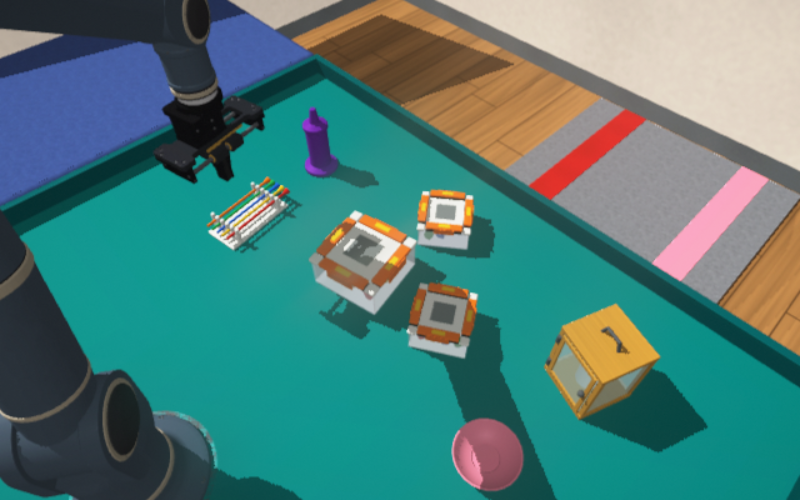

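All four sections met the same stop. The arm's shadow blurs the near and right marks, so I'll move it clear and check once more.

Request:
step_arm:
  increments:
    - [[-30,40,0],0]
    - [[-60,80,0],0]
    - [[-80,120,0],0]
    - [[-100,160,0],0]
    - [[-120,200,0],0]
    - [[-140,240,0],0]
    - [[-150,280,0],0]
    - [[-150,320,0],0]
    - [[-150,340,0],0]
    - [[-150,340,0],0]

```text
time: 14.9
tcp_pos: [253.1, 619.1, 403.8]
tool_rot: [-1.952, -2.458, 0.005]
ft_force: [0.1, -1.0, -0.6]
finger_gap: 0.002
```

```bash
python3 - <<'E'
from h import *
from station import grab_frame, monitor
print(monitor.sense()["tcp_pos"])
for n,c,r in(("side",(291,200),42),("top",(303,217),40)):
    a=grab_frame(n)[:,:,::-1].copy()
    for i,j in zip(marks(n,cv2.imread(f"pics/{n}0.png"),c,r),marks(n,a,c,r)): print(n,i[:2],j[:2],ray(n,*j[0],82)[:2].round(1))
E
```

```text
[253.11024663 619.12637952 403.82832672]
side ([305.5, 179.2], 39) ([305.6, 181.2], 37) [604.1  79.7]
side ([268.7, 185.1], 42) ([268.8, 187.2], 39) [522.2 130.4]
side ([312.7, 208.2], 50) ([312.7, 210.2], 51) [552.7  -2.3]
side ([273.3, 214.6], 48) ([273.8, 216.7], 44) [471.1  48.9]
top ([298.9, 195.0], 40) ([299.1, 195.3], 38) [603.6  76.9]
top ([324.9, 212.2], 39) ([324.9, 212.6], 38) [552.3  -4.4]
top ([281.4, 221.0], 40) ([281.8, 221.4], 39) [521.3 127.4]
top ([307.4, 238.5], 41) ([307.8, 238.6], 41) [470.9  45.7]
```

All four marks are now about 2 px lower, and at z = 82 mm they land at their original x, y positions. All four sections are shut and the tub hasn't moved.

```bash
python3 -c "
from station import job; print(job.job_done())"
```

```text
the job is handed in; nothing more can be done
None
```

All four rim sections of the large tub (about 165 mm over the rim) are pressed shut, and the job is handed in. I pressed with closed fingertips in the order far, left, near, right, finishing at about 15 s of robot time.

- **Stops:** each section came to rest on a hard stop at a fingertip height of about 82.5 mm, with 10 to 18 N at the end of each press.
- **Final camera check:** in the side view all four yellow marks sit about 2 px lower than at the start. Taken at the shut height of 82 mm, they fall within about 1 mm of their starting x, y positions, so the tub stayed where it was.
- **Bystanders:** the last picture viewed, taken just before the arm's final retreat, showed the pump, lantern, dish and rack apparently in place. I checked that by eye only.
- **Disagreement:** one check, taken while the arm's shadow lay across the lid, missed the near mark and misplaced the right one. Both read correctly once the arm was clear.

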